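# Press the proud brass punch home in the tool board

## Task

The brass punch has been left standing proud of its hole in the wooden tool board. Press it gently all the way home with your closed fingertips, without drawing it out, and leave the steel punches around it and the other loose things on the bench untouched. Then lift the hand a good hand's breadth clear above it.

Things in the scene. Friction and masses are not known exactly. Their poses are not given: they have to be found in the camera images.
- brass_top (a point): centre of the top face of the brass punch, the only brass-coloured thing on the bench: a press punch standing upright in one of the board's six holes, with a 12 mm shank, a 30 mm flange 7 mm thick and a stem ending in a flat round top 20 mm across. This point is 36 mm above the flange's underside, so 81 mm above the bench when the punch is home; z up
- punch (a joint): how far the brass punch stands proud of its seat, in m: 0 = home, its flange down on the board; it starts 0.012 to 0.018 with bare shank showing under the flange. The shank is a snug fit: it takes about 4.5 N, and more the faster it is pushed (2.5 N at 0.1 m/s), to slide it down; it stays where it is left and stops hard at 0. It could also be drawn up, to 0.024
- board: the wooden tool board the punches stand in, fixed to the bench: 150 mm (its x) by 216 mm (its y) by 45 mm thick, origin at the centre of its underside, z up. Six holes in two rows of three, at x = -33 and +33 mm, y = -66, 0 and +66 mm; which punch stands in which hole varies
- hex_punch: steel punch standing home in the board, to be left alone: bright steel with a six-sided working end, top 34 mm above its flange's underside; flange 30 mm across, 12 mm shank loose in its hole, 160 g. Origin on its axis at the flange's underside (45 mm above the bench), z up
- square_punch: steel punch standing home in the board, to be left alone: dark steel with a 17 mm square working end, top 42 mm above its flange's underside; flange 30 mm across, 12 mm shank loose in its hole, 160 g. Origin on its axis at the flange's underside (45 mm above the bench), z up
- tall_punch: steel punch standing home in the board, to be left alone: bright steel with a long 17 mm round working end, top 54 mm above its flange's underside (the tallest when all are home); flange 30 mm across, 12 mm shank loose in its hole, 160 g. Origin on its axis at the flange's underside (45 mm above the bench), z up
- cone_punch: steel punch standing home in the board, to be left alone: bright steel with a pointed conical working end, top 44 mm above its flange's underside; flange 30 mm across, 12 mm shank loose in its hole, 160 g. Origin on its axis at the flange's underside (45 mm above the bench), z up
- flat_punch: steel punch standing home in the board, to be left alone: dark steel with a wide flat 26 mm working end, top 30 mm above its flange's underside; flange 30 mm across, 12 mm shank loose in its hole, 160 g. Origin on its axis at the flange's underside (45 mm above the bench), z up
- spanner: small open-ended steel spanner, 160 mm long, lying on the black rubber mat on the robot's left; to be left alone
- tin: small open aluminium tin, 48 mm across and 34 mm tall, on the black rubber mat on the robot's left; origin at the centre of its underside; to be left alone
- slot_block: dark steel block with a slot along its top, 50 by 40 by 34 mm, standing on the bench on the robot's right; origin at the centre of its underside; to be left alone

How it is judged (in metres and radians):
On the way:
1. the fingertips press the brass punch home (value of joint punch below 0.002 m and contact force between the fingers and punch above 0.5 N), for 0.02 s.
At the end, for the whole second after the job is handed in: The brass punch is home to within 2 mm and at rest, the TCP is more than 70 mm away from its top, the five steel punches stand upright within 6 mm of where they were, and the spanner, tin and block lie within 6 mm of where they were (value of joint punch below 0.002 m and distance between the grasp point and brass_top above 0.07 m and linear speed of punch below 0.02 m/s and distance of each of hex_punch, square_punch, tall_punch, cone_punch, flat_punch, spanner, tin, slot_block from where it was at the start of the episode below 0.006 m and angle between each of hex_punch, square_punch, tall_punch, cone_punch, flat_punch's own z axis and vertical below 0.1 rad); the robot touches nothing.
It fails at once if a steel punch, the spanner, the tin or the block is touched (contact force between any of the fingers, the arm and hex_punch above 0.5 N or contact force between any of the fingers, the arm and square_punch above 0.5 N or contact force between any of the fingers, the arm and tall_punch above 0.5 N or contact force between any of the fingers, the arm and cone_punch above 0.5 N or contact force between any of the fingers, the arm and flat_punch above 0.5 N or contact force between any of the fingers, the arm and spanner above 0.5 N or contact force between any of the fingers, the arm and tin above 0.5 N or contact force between any of the fingers, the arm and slot_block above 0.5 N).
It fails at once if the brass punch is drawn out of its hole (more than 21 mm proud) (value of joint punch above 0.021 m).
It fails at once if the brass punch is pressed or pinched hard (over 40 N) (contact force between the fingers and punch above 40 N).
It fails at once if a steel punch is lifted or knocked out of place (over 8 mm) (distance of any of hex_punch, square_punch, tall_punch, cone_punch, flat_punch from where it was at the start of the episode above 0.008 m).
It also fails if it takes over 32 s, if anything falls off the work surface, if the arm or the gripper's body presses on something with over 40 N, if the wrist force passes 120 N, or if a joint passes its speed limit or range.

## Robot

A 6-joint arm with a two-finger parallel gripper is mounted at the origin on the work surface. World frame = base frame: x ahead of the robot, y to its left, z up, the work surface at z = 0. Lengths are in m, angles in degrees, forces in N, time in s.
With the tool pointing down it reaches from about 0.25 to 0.725 m from the base axis. Payload 9.7 kg.
Tool frame: the origin (TCP) lies between the finger pads, 19 mm behind the fingertips; this is the grasp point; z points along the fingers, y is the line along which they close (so a half turn about z gives the same grasp; the last joint's range is limited). The gripper opens to 85 mm and grips with 20 to 120 N. Pads are 22 mm wide; open, the fingers measure 114 mm over their backs; the gripper's body (76 mm by 85 mm) begins 54 mm behind the grasp point. The pads swing forward as they close: fully open they stand 13 mm farther back than shut.
Start: joints at [68.698, 4.979, 10.078, 95.1, 0, 90], TCP at [0.2, 0.512, 0.25] pointing down, gripper open.
Joint ranges: [-179.16, 179.16], [-48.56, 103.87], [-65.8, 70.77], [-126.05, 130.52], [-82.76, 87.17], [-180, 180]. Speed limits (degrees/s): [127.2, 127.2, 147.25, 180, 180, 180].

## Interface

Orientations are given as [roll, pitch, yaw] about the fixed x, y, z axes, in that order (R = Rz(yaw) Ry(pitch) Rx(roll)).
In Python, from workcell import readout, imaging, bot, spotter gives the robot as it stands.
- The arm moves only by the shell command python3 -m jog 'ROWS' [FORCE]. ROWS is JSON, a list of rows, each an object with "rotation": the turn, a rotation vector about the world's x, y, z in degrees, a list of three; "translation": the shift along the world's x, y, z in mm, a list of three; "grip": the finger opening in mm, from 0 to 85.4. In form: [{"rotation": [wx, wy, wz], "translation": [dx, dy, dz], "grip": grip}, ...]. A call has 1 to 20 rows; each row is the pose to reach, as a shift and turn from the pose commanded when the call began; what a row does not reach only later rows make up. A row lasts 1/10 s, in which the tool goes at most 50 mm and 8.59 degrees, less where a joint would pass 70% of its speed; a pose out of reach is approached as far as the arm can. A call with a gripper value outside its range is refused whole. The fingers move at their own pace and stop on an object; FORCE is the grip in N (left out, the last holds). Time passes only in rows, so rows that repeat a pose let the fingers close. It gives the time, the measured TCP pose, the force, the opening and the grip force at its end, in the units of the state.
- readout.get_obs(): the state, without advancing time (a new reading comes with each control period).
- imaging.camera(name): name is "side" or "top"; returns (picture, depth): 420x560x3 uint8, red, green, blue; 420x560 float32, m along the optical axis (not along the pixel's ray), 0 where there is no reading.
- imaging.camera_info(name): a dict with "vertical_fov" (degrees; the focal length in pixels is half the picture's height over the tangent of half this angle, whatever the lens; pixels are square), "cx", "cy" (the principal point, pixels), "extrinsics" (4x4, takes a point from camera to world coordinates). Camera axes: x right, y down, z forward; pixel columns grow to the right and rows downward; lengths in m; the calibration is good to about 2 mm. A picture is of the moment at which its call begins. camera_info takes no time and is no camera call.
- bot.job_done(): hands the job in; it is judged then, once.
Trained networks look in the newest picture that a camera, given by its name, has taken for a name from the list of things; names that differ only in an ending like _2 or _b are one class to them, and where a whole thing is asked for, a point or a joint stands for the part that bears it (a point fixed in the world has none). Each returns a list of dicts, best first, with "confidence" (0 to 1); they miss things now and then, are a little off and sometimes report something else, mostly with a low value. They report only what shows in the picture. A call takes as long as a camera call.
- spotter.spot_in(camera, target): "box" ([centre column, centre row, width, height] in pixels, round what is visible of it).
- spotter.mark_of(camera, target): "uv" ([column, row] in pixels: a listed point, or the origin of a listed thing).
The state is a dict: "time": time; "q": joint angles; "qd": joint speeds; "joint_efforts": joint torques, N m; "ee_pos": TCP position; "tcp_rot": TCP orientation; "wrist_force": force on the tool from outside, world axes, zero at the start; "torque": the same for the moment, N m; "opening": finger opening in m; "grasp_force": force on a finger pad.
Only numpy, scipy, OpenCV 4.12 (cv2) and the standard library are available. Lean on these libraries where they do the work, as an engineer would, in place of code of your own. Each camera call takes 0.05 s, during which the arm holds its last target. There are 200 camera calls.

## Working session

There is one attempt and no reset: what is moved stays moved. The work goes in short steps, Python scripts to look and compute and a shell command to move; the robot and the scene stay as the last step left them, time stands still between calls to the robot, and variables do not carry over. Pictures are saved under pics/ and viewed, at most 10 in all, crops included, and the job is handed in when it is done.

```bash
mkdir -p pics; cat > h.py <<'E'
import numpy as np, cv2
from workcell import readout, imaging, bot, spotter
def K(n):
    i=imaging.camera_info(n); f=210/np.tan(np.radians(i["vertical_fov"])/2)
    return f,i["cx"],i["cy"],np.array(i["extrinsics"])
def ray(n,uv):
    f,cx,cy,T=K(n); d=np.array([(uv[0]-cx)/f,(uv[1]-cy)/f,1]); return T[:3,3],T[:3,:3]@d
def p3(n,uv,d):
    o,r=ray(n,uv); return o+r*d
def tri(a,ua,b,ub):
    o1,r1=ray(a,ua);o2,r2=ray(b,ub)
    s=np.linalg.lstsq(np.c_[r1,-r2],o2-o1,rcond=None)[0]
    x,y=o1+s[0]*r1,o2+s[1]*r2
    return (x+y)/2,np.linalg.norm(x-y)
E
python3 - <<'E'
from h import *
print(readout.get_obs())
uv={}
for n in("side","top"):
    p,d=imaging.camera(n); cv2.imwrite(f"pics/{n}0.png",p[:,:,::-1]); np.savez(f"{n}0",p=p,d=d)
    print(n,K(n)[0],K(n)[3].round(3).tolist())
    m=spotter.mark_of(n,"brass_top"); print(m, spotter.spot_in(n,"brass_top"))
    if m: uv[n]=m[0]["uv"]
    for t in("board","hex_punch","square_punch","tall_punch","cone_punch","flat_punch"):
        q=spotter.mark_of(n,t); print(t,[(x["uv"],x["confidence"]) for x in q[:2]])
if len(uv)==2: print(tri("side",uv["side"],"top",uv["top"]))
E
```

```text
{'time': 0.0, 'q': array([6.86983264e+01, 5.00928152e+00, 1.00335317e+01, 9.51005384e+01,
       9.33002640e-04, 8.99987485e+01]), 'qd': array([-0.05509823, -0.02570132,  0.11093323, -0.01443556,  0.00379858,
        0.03246576]), 'joint_efforts': array([-1.08119370e-03, -5.20392358e+01,  4.64801788e+01,  1.65130338e-02,
       -5.64944025e-05,  2.75149034e-05]), 'ee_pos': array([0.19971929, 0.51222122, 0.24929225]), 'tcp_rot': array([-1.79923712e+02, -9.34668154e-04,  1.58699577e+02]), 'wrist_force': array([-0.10461094,  0.62324206,  0.69488289]), 'torque': array([ 0.00365569, -0.01032177,  0.04797229]), 'grasp_force': 0.0, 'opening': 0.08539848475466096}
side 416.18486447000026 [[0.968, -0.172, 0.181, 0.349], [-0.249, -0.71, 0.659, -0.698], [0.015, -0.683, -0.73, 0.917], [0.0, 0.0, 0.0, 1.0]]
[{'uv': [304.6, 234.5], 'confidence': 0.47}] [{'box': [304.8, 241.0, 15.0, 21.0], 'confidence': 0.59}]
board [([289.3, 257.6], 0.72)]
hex_punch [([277.7, 250.4], 0.64)]
square_punch [([280.8, 267.3], 0.59)]
tall_punch [([271.3, 230.0], 0.43)]
cone_punch [([296.9, 228.2], 0.65)]
flat_punch [([308.6, 265.7], 0.47)]
top 506.82518294659826 [[0.029, -0.986, 0.165, 0.376], [-1.0, -0.03, -0.003, 0.015], [0.007, -0.165, -0.986, 1.216], [0.0, 0.0, 0.0, 1.0]]
[{'uv': [322.8, 199.3], 'confidence': 0.63}] [{'box': [324.8, 202.8, 13.9, 16.3], 'confidence': 0.63}]
board [([462.3, 239.9], 0.61), ([320.2, 221.2], 0.58)]
hex_punch [([326.4, 202.3], 0.69), ([317.1, 234.3], 0.45)]
square_punch [([294.7, 229.0], 0.54), ([325.6, 200.0], 0.16)]
tall_punch [([292.5, 226.6], 0.58), ([352.3, 209.7], 0.28)]
cone_punch [([296.5, 202.3], 0.6)]
flat_punch [([353.6, 209.9], 0.57)]
(array([ 0.59411483, -0.07524307,  0.08540094]), np.float64(0.004516677399315997))
```

```bash
python3 - <<'E'
import cv2,numpy as np
a=cv2.imread("pics/side0.png");b=cv2.imread("pics/top0.png")
cv2.imwrite("pics/c1.png",np.hstack([cv2.resize(a[190:310,230:350],(400,400),interpolation=2),cv2.resize(b[160:280,260:380],(400,400),interpolation=2)]))
E
```

```text
(no output)
```

View pics/c1.png

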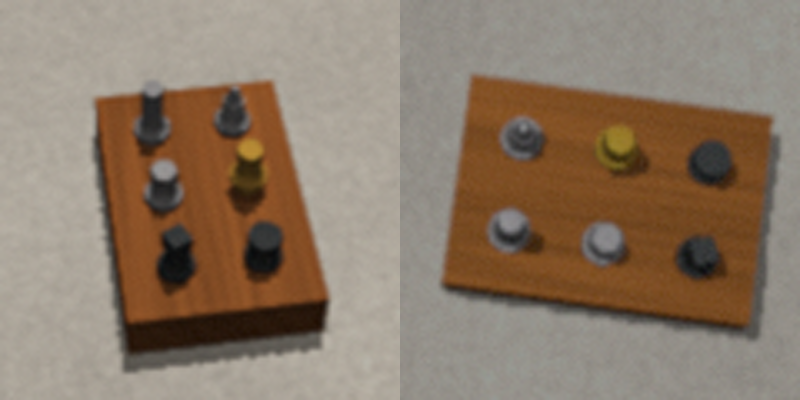

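View pics/side0.png

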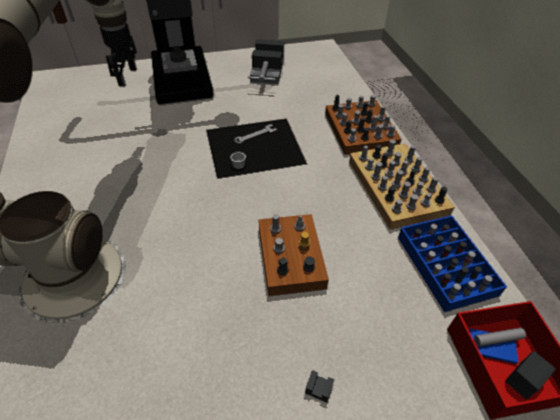

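The picture shows the brass punch in the middle hole of the far row (top about col 326, row 201; side about col 305, row 234). The hex punch is beside it toward the robot, with the cone and flat punches on either side along its row. The network mark looks about 3 px off, so I'll refine by colour and the board outline.

```bash
python3 - <<'E'
from h import *
def onz(n,uv,z):
    o,r=ray(n,uv); return o+r*(z-o[2])/r[2]
c={}
for n,box in(("side",(190,310,230,350)),("top",(160,280,260,380))):
    D=np.load(f"{n}0.npz");p,d=D["p"],D["d"]
    hsv=cv2.cvtColor(p,cv2.COLOR_RGB2HSV); sub=np.zeros(p.shape[:2],bool); sub[box[0]:box[1],box[2]:box[3]]=1
    br=sub&(hsv[...,0]>=20)&(hsv[...,0]<=32)&(hsv[...,1]>150)&(hsv[...,2]>60)
    v,u=np.where(br); P=np.array([p3(n,(a,b),d[b,a]) for a,b in zip(u,v)])
    print(n,len(u),"u",u.min(),u.max(),"v",v.min(),v.max(),"z quant",np.percentile(P[:,2],[5,25,50,75,95]).round(4))
    s=P[:,2]>np.percentile(P[:,2],90)-.008
    c[n]=(u[s].mean(),v[s].mean()); print("top face px",c[n],s.sum(),P[s].mean(0).round(4),P[s].min(0).round(3),P[s].max(0).round(3))
    # board top plane from depth
    vv,uu=np.where(sub&(d>0)); Q=np.array([p3(n,(a,b),d[b,a]) for a,b in zip(uu,vv)])
    wood=(hsv[vv,uu,0]<16)&(hsv[vv,uu,1]>120)&(abs(Q[:,2]-.045)<.01)
    W=Q[wood]; r=cv2.minAreaRect((W[:,:2]*1000).astype(np.float32)); print("board",r,"z",np.median(W[:,2]))
    bx=cv2.boxPoints(r)
    for q in Q[[]]:pass
    # clusters of things above board
    hi=Q[(Q[:,2]>.06)]; print("maxz",hi[:,2].max().round(4))
print("tri",tri("side",c["side"],"top",c["top"]))
for z in(.093,.097): print(z,onz("side",c["side"],z).round(4),onz("top",c["top"],z).round(4))
E
```

```text
side 28 u 301 308 v 233 244 z quant [0.069  0.093  0.0941 0.0953 0.0968]
top face px (np.float64(304.68), np.float64(235.32)) 25 [ 0.5886 -0.0846  0.0944] [ 0.581 -0.092  0.089] [ 0.595 -0.077  0.097]Traceback (most recent call last):
  File "<stdin>", line 14, in <module>
  File "h.py", line 9, in p3
    o,r=ray(n,uv); return o+r*d
        ~~~^^^^^^
  File "h.py", line 7, in ray
    f,cx,cy,T=K(n); d=np.array([(uv[0]-cx)/f,(uv[1]-cy)/f,1]); return T[:3,3],T[:3,:3]@d
              ~^^^
  File "h.py", line 4, in K
    i=imaging.camera_info(n); f=210/np.tan(np.radians(i["vertical_fov"])/2)
ValueError: time passes only in moves, steps and waits
```

```bash
sed -i 's/^def K/import functools\n@functools.lru_cache\ndef K/' h.py; python3 - <<'E'
from h import *
def onz(n,uv,z):
    o,r=ray(n,uv); return o+r*(z-o[2])/r[2]
c={}
for n,box in(("side",(190,310,230,350)),("top",(160,280,260,380))):
    D=np.load(f"{n}0.npz");p,d=D["p"],D["d"]
    hsv=cv2.cvtColor(p,cv2.COLOR_RGB2HSV); sub=np.zeros(p.shape[:2],bool); sub[box[0]:box[1],box[2]:box[3]]=1
    br=sub&(hsv[...,0]>=20)&(hsv[...,0]<=32)&(hsv[...,1]>150)&(hsv[...,2]>60)
    v,u=np.where(br); P=np.array([p3(n,(a,b),d[b,a]) for a,b in zip(u,v)])
    print(n,len(u),"u",u.min(),u.max(),"v",v.min(),v.max(),"z",np.percentile(P[:,2],[5,25,50,75,95]).round(4))
    s=P[:,2]>np.percentile(P[:,2],90)-.008
    c[n]=(u[s].mean(),v[s].mean()); print("top face px",c[n],s.sum(),P[s].mean(0).round(4),P[s].min(0).round(3),P[s].max(0).round(3))
    vv,uu=np.where(sub&(d>0)); Q=np.array([p3(n,(a,b),d[b,a]) for a,b in zip(uu,vv)])
    wood=(hsv[vv,uu,0]<16)&(hsv[vv,uu,1]>120)&(abs(Q[:,2]-.045)<.01)
    W=Q[wood]; (bc,sz,ang)=cv2.minAreaRect((W[:,:2]*1000).astype(np.float32)); print("board",bc,sz,ang,"z",np.median(W[:,2]))
    a=np.radians(ang if sz[0]<sz[1] else ang-90); print("far mid hole",bc[0]+33*np.cos(a),bc[1]+33*np.sin(a))
print("tri",tri("side",c["side"],"top",c["top"]))
for z in(.093,.097): print(z,onz("side",c["side"],z).round(4),onz("top",c["top"],z).round(4))
E
```

```text
side 28 u 301 308 v 233 244 z [0.069  0.093  0.0941 0.0953 0.0968]
top face px (np.float64(304.68), np.float64(235.32)) 25 [ 0.5886 -0.0846  0.0944] [ 0.581 -0.092  0.089] [ 0.595 -0.077  0.097]
board (556.417724609375, -79.6296615600586) (217.36659240722656, 148.3484344482422) 83.61573028564453 z 0.04555599585293013
far mid hole 589.2130746135954 -83.29913265282995
top 119 u 319 330 v 198 210 z [0.0606 0.0654 0.085  0.0932 0.0965]
top face px (np.float64(325.32142857142856), np.float64(201.60714285714286)) 56 [ 0.5897 -0.0807  0.0934] [ 0.581 -0.089  0.088] [ 0.599 -0.071  0.099]
board (557.0051879882812, -78.51885223388672) (214.3138885498047, 148.8802032470703) 83.7158203125 z 0.04485860128376862
far mid hole 589.8068981500511 -82.13102754292741
tri (array([ 0.5902408 , -0.08096779,  0.08949917]), np.float64(0.0004350955276711398))
0.093 [ 0.589  -0.0836  0.093 ] [ 0.5898 -0.0807  0.093 ]
0.097 [ 0.5878 -0.0866  0.097 ] [ 0.589  -0.0804  0.097 ]
```

```bash
python3 -m jog '[{"rotation":[0,0,-15],"translation":[78,-119,0],"grip":0},{"rotation":[0,0,-15],"translation":[78,-119,0],"grip":0},{"rotation":[0,0,-15],"translation":[78,-119,0],"grip":0},{"rotation":[0,0,-75],"translation":[389.5,-594,0],"grip":0},{"rotation":[0,0,-75],"translation":[389.5,-594,0],"grip":0},{"rotation":[0,0,-75],"translation":[389.5,-594,0],"grip":0},{"rotation":[0,0,-75],"translation":[389.5,-594,0],"grip":0},{"rotation":[0,0,-75],"translation":[389.5,-594,0],"grip":0},{"rotation":[0,0,-75],"translation":[389.5,-594,0],"grip":0},{"rotation":[0,0,-75],"translation":[389.5,-594,0],"grip":0},{"rotation":[0,0,-75],"translation":[389.5,-594,0],"grip":0},{"rotation":[0,0,-75],"translation":[389.5,-594,0],"grip":0},{"rotation":[0,0,-75],"translation":[389.5,-594,0],"grip":0},{"rotation":[0,0,-75],"translation":[389.5,-594,0],"grip":0},{"rotation":[0,0,-75],"translation":[389.5,-594,0],"grip":0},{"rotation":[0,0,-75],"translation":[389.5,-594,0],"grip":0},{"rotation":[0,0,-75],"translation":[389.5,-594,0],"grip":0},{"rotation":[0,0,-75],"translation":[389.5,-594,0],"grip":0},{"rotation":[0,0,-75],"translation":[389.5,-594,0],"grip":0},{"rotation":[0,0,-75],"translation":[389.5,-594,0],"grip":0}]'
```

```text
time: 2.9
ee_pos: [0.5891, -0.0807, 0.2505]
tcp_rot: [180.0, 0.0, 83.8]
wrist_force: [-0.2, -0.8, -0.6]
opening: -0.0002
grasp_force: 0.0
```

```bash
python3 -m jog '[{"rotation":[0,0,0],"translation":[0,0,-45],"grip":0},{"rotation":[0,0,0],"translation":[0,0,-85],"grip":0},{"rotation":[0,0,0],"translation":[0,0,-105],"grip":0},{"rotation":[0,0,0],"translation":[0,0,-120],"grip":0},{"rotation":[0,0,0],"translation":[0,0,-120],"grip":0},{"rotation":[0,0,0],"translation":[0,0,-120],"grip":0}]'; python3 - <<'E'
from h import *
o=readout.get_obs(); print(o["ee_pos"],o["wrist_force"])
ims=[]
for n,(r,c) in(("side",(180,240)),("top",(150,265))):
    p,d=imaging.camera(n); ims.append(cv2.resize(p[r:r+120,c:c+120,::-1],(400,400),interpolation=2))
    print(n,p.shape)
    f,cx,cy,T=K(n); q=np.linalg.inv(T)@np.r_[o["ee_pos"]-[0,0,.019],1]; print("tip px",f*q[0]/q[2]+cx,f*q[1]/q[2]+cy)
cv2.imwrite("pics/c2.png",np.hstack(ims))
E
```

```text
time: 3.5
ee_pos: [0.5897, -0.0814, 0.1312]
tcp_rot: [179.9, 0.0, 83.7]
wrist_force: [0.1, 0.2, 0.3]
opening: -0.0001
grasp_force: 0.0
[ 0.58967566 -0.08142886  0.13119681] [0.13408234 0.22080426 0.31890807]
side (420, 560, 3)
tip px 305.15905458037065 229.8102296555613
top (420, 560, 3)
tip px 326.41572455280493 200.07010772084794
```

View pics/c2.png

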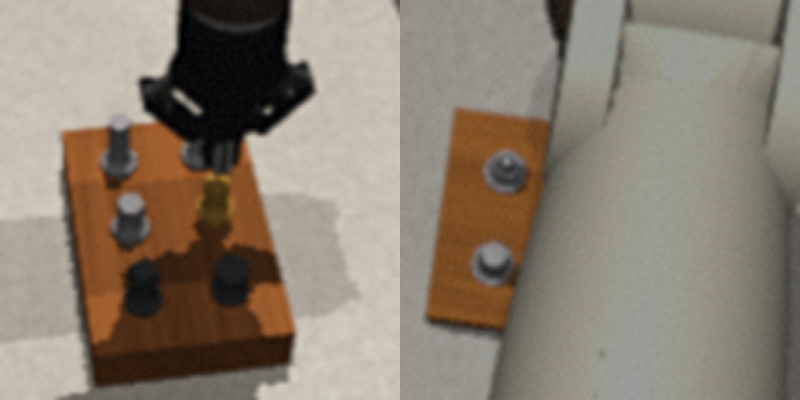

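The side view shows the closed tips straight above the brass top (about col 305, row 231). The knuckles stay well above the cone and flat punches, so I'm pressing slowly.

```bash
python3 -m jog '[{"rotation":[0,0,0],"translation":[0,0,-4],"grip":0},{"rotation":[0,0,0],"translation":[0,0,-8],"grip":0},{"rotation":[0,0,0],"translation":[0,0,-12],"grip":0},{"rotation":[0,0,0],"translation":[0,0,-15],"grip":0},{"rotation":[0,0,0],"translation":[0,0,-18],"grip":0},{"rotation":[0,0,0],"translation":[0,0,-21],"grip":0},{"rotation":[0,0,0],"translation":[0,0,-21],"grip":0}]'; python3 -m jog '[{"rotation":[0,0,0],"translation":[0,0,-2],"grip":0},{"rotation":[0,0,0],"translation":[0,0,-4],"grip":0},{"rotation":[0,0,0],"translation":[0,0,-6],"grip":0}]'
```

```text
time: 4.3
ee_pos: [0.5892, -0.0816, 0.1088]
tcp_rot: [-180.0, 0.0, 83.7]
wrist_force: [-0.4, -0.0, 0.2]
opening: -0.0001
grasp_force: 0.0
time: 4.6
ee_pos: [0.5894, -0.0816, 0.1032]
tcp_rot: [180.0, 0.0, 83.7]
wrist_force: [-1.0, 0.2, 4.9]
opening: -0.0002
grasp_force: 2.5
```

```bash
python3 -m jog '[{"rotation":[0,0,0],"translation":[0,0,-1],"grip":0},{"rotation":[0,0,0],"translation":[0,0,-2],"grip":0}]'; python3 -m jog '[{"rotation":[0,0,0],"translation":[0,0,-1],"grip":0}]';  python3 -m jog '[{"rotation":[0,0,0],"translation":[0,0,-1],"grip":0}]'
```

```text
time: 4.8
ee_pos: [0.5894, -0.0816, 0.1011]
tcp_rot: [180.0, -0.0, 83.7]
wrist_force: [-1.8, 0.1, 5.1]
opening: 0.0
grasp_force: 2.4
time: 4.9
ee_pos: [0.5893, -0.0816, 0.1]
tcp_rot: [180.0, 0.0, 83.7]
wrist_force: [-2.8, 0.2, 4.9]
opening: -0.0
grasp_force: 2.4
time: 5.0
ee_pos: [0.5895, -0.0816, 0.0996]
tcp_rot: [180.0, 0.0, 83.7]
wrist_force: [-5.7, 1.7, 15.0]
opening: -0.0001
grasp_force: 7.2
```

The force jumped to 15 N at TCP z = 0.0996, which is the hard stop at the expected home height. I'll hold briefly, then lift straight up.

```bash
python3 -m jog '[{"rotation":[0,0,0],"translation":[0,0,0],"grip":0},{"rotation":[0,0,0],"translation":[0,0,3],"grip":0},{"rotation":[0,0,0],"translation":[0,0,15],"grip":0},{"rotation":[0,0,0],"translation":[0,0,45],"grip":0},{"rotation":[0,0,0],"translation":[0,0,90],"grip":0},{"rotation":[0,0,0],"translation":[0,0,130],"grip":0},{"rotation":[0,0,0],"translation":[0,0,150],"grip":0},{"rotation":[0,0,0],"translation":[0,0,150],"grip":0},{"rotation":[0,0,0],"translation":[0,0,150],"grip":0}]'; python3 - <<'E'
from h import *
n="side"; p,d=imaging.camera(n); hsv=cv2.cvtColor(p,cv2.COLOR_RGB2HSV)
m=(hsv[...,0]>=18)&(hsv[...,0]<=32)&(hsv[...,1]>150)&(hsv[...,2]>35); m[:,:290]=0;m[:,320:]=0;m[:220]=0;m[:,]&=True;m[260:]=0
v,u=np.where(m); P=np.array([p3(n,(a,b),d[b,a]) for a,b in zip(u,v)]); print(len(u),np.percentile(P[:,2],[50,75,90,95]).round(4))
cv2.imwrite("pics/c3.png",cv2.resize(p[170:310,220:360,::-1],(560,560),interpolation=2))
E
```

```text
time: 5.9
ee_pos: [0.5895, -0.0816, 0.249]
tcp_rot: [180.0, 0.0, 83.7]
wrist_force: [-0.5, -0.3, -0.4]
opening: -0.0
grasp_force: 0.0
118 [0.0655 0.0794 0.0818 0.0828]
```

View pics/c3.png

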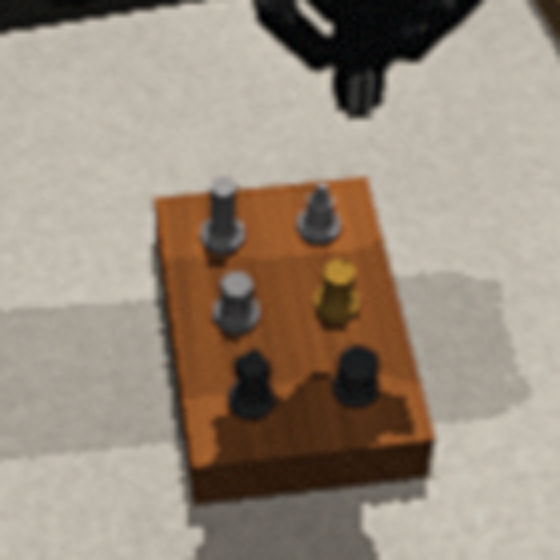

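The brass punch (about col 304, row 242) now sits flush. Its top measures about 0.081 m high, and the steel punches are standing as before.

```bash
python3 -c "
from workcell import bot; print(bot.job_done())"
```

```text
the job is handed in; nothing more can be done
None
```

The brass punch is pressed home (top at about 81 mm, highest force reading about 15 N), the steel punches look undisturbed, the hand is about 17 cm above it, and the job is handed in; no verdict was returned.

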